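# Switch the drill's speed knob to OFF through its push-in gate and close the guard flap

### The arm

A 6-joint arm with a two-finger parallel gripper is mounted at the origin on a cart in front of the work surface, level with it; the furniture and walls round the work are solid. World frame = base frame: x ahead of the robot, y to its left, z up, the work surface at z = 0. Lengths are in mm, angles in degrees, forces in N, time in s.
With the tool pointing down it reaches from about 250 to 775 mm from the base axis. Payload 8.9 kg.
Tool frame: the origin (TCP) lies at the very end of the fingers, on their centre line; the grasp point (between the pads) lies 19 mm behind it; x points along the fingers, z is the direction in which the jaws open and shut, and the axes are right-handed (so a half turn about x gives the same grasp; the last joint's range is limited). The gripper opens to 85 mm and grips with 20 to 120 N. Pads are 22 mm wide; open, the fingers measure 114 mm over their backs; the gripper's body (76 mm by 85 mm) begins 54 mm behind the grasp point. The pads swing forward as they close: fully open they stand 13 mm farther back than shut.
Start: joints at [65.128, 16.656, -8.789, 64.555, 0, 82.019], TCP at [152.532, 502.352, 231.305] pointing down, gripper open.
Joint ranges: [-144.48, 144.48], [-52.06, 99.96], [-74.48, 78.29], [-112.23, 115.85], [-86.99, 84.42], [-180, 180]. Speed limits (degrees/s): [127.2, 127.2, 159.86, 180, 180, 180].

### API

Orientations are given as a 3x3 rotation matrix whose columns are the frame's x, y, z axes.
In Python, from cell import env gives the robot as it stands. The module is installed in compiled form; this text tells all that it offers.
- The arm moves only by the shell command python3 -m creep 'ROWS'. ROWS is JSON, a list of rows, each a list of 7 numbers: the opening, from -1 (shut) to 1 (fully open), so that 0 is half open, then the shift along the tool's x, y, z in cm, then the turn, a rotation vector about the tool's x, y, z in rad. In form: [[jaw, x, y, z, wx, wy, wz], ...]. A call has exactly 8 rows; each row shifts and turns the commanded pose from where the row before left it, along the tool's axes as they then stand; what a row does not reach is not made up. A row lasts 1/10 s, in which the tool goes at most 50 mm and 8.59 degrees, less where a joint would pass 70% of its speed; a pose out of reach is approached as far as the arm can. A call is refused whole if a number of a shift passes 5 or a number of a turn 0.15, either way. A call with a gripper value outside its range is refused whole. The fingers move at their own pace and stop on an object; the grip force is fixed at half the most. Time passes only in rows, so rows that do not move let the fingers close, or fill a call up. It gives the time, the measured TCP pose, the force and the opening at its end, in the units of the state.
- env.get_obs(): the state, without advancing time (a new reading comes with each control period).
- env.get_image(name): name is "scene" or "top" or "wrist"; returns the picture (384x512x3 uint8, red, green, blue); there is no depth.
- env.calibration(name): a dict with "K" (3x3 intrinsics, pixels), "pose" (4x4, takes a point from camera to world coordinates). Camera axes: x right, y down, z forward; pixel columns grow to the right and rows downward; lengths in mm; the calibration is good to about 2 mm. A picture is of the moment at which its call begins: read the wrist's pose just before it. calibration takes no time and is no camera call; for the wrist camera it gives the pose at the moment of the call.
- env.hand_in(): hands the job in, once; it reports no verdict.
The state is a dict: "clock": time; "q": joint angles; "joint_velocities": joint speeds; "tau": joint torques, N m; "tcp_pos": TCP position; "tool_rot": TCP orientation; "wrist_force": force on the tool from outside, world axes, zero at the start; "torque": the same for the moment, N m; "grip_width": finger opening in mm.
Only numpy, scipy, OpenCV 4.12 (cv2) and the standard library are available. Lean on these libraries where they do the work, as an engineer would, in place of code of your own. Each camera call takes 0.05 s, during which the arm holds its last target.

### The job

Make the drill safe for cleaning: on the control box, push the speed knob down, turn it anticlockwise to the round OFF dot while it is held down, and let it spring right back up there. Then swing the hinged guard flap over the knob until it is fully closed, leaving the small things round the box where they lie.

Things in the scene. Friction and masses are not known exactly. Their poses are not given: they have to be found in the camera images.
- control_box: Grey box with aluminium top panel, 160 x 104 x 60 mm, fixed. Origin on the table under the knob's axis; box from x = -65 to +95 mm, y = -52 to +52; panel at z = 60. x points from the knob to the flap's hinge, z up. Black marks on the panel round the knob: a round dot (OFF) at 45 degrees from +x towards +y; five ticks of growing length (speeds) from 0 to 40 degrees from +x towards -y.
- knob_grip (a point): On the black knob's vertical axis at mid-height of its grip, 26 mm above the panel while up. The grip is a fluted cylinder 38 mm across, 22 mm high (top 11 mm above this point, aluminium disc on it); below it a round skirt 60 mm across, its upper face 11 mm below this point. The point's x points along the knob's mark (black line on the disc, white line on the skirt), z up; it turns and sinks with the knob.
- knob_turn (a joint): Knob angle, rad: 0 at OFF (end stop, knob's mark at the round dot), growing clockwise seen from above to 1.5 (end stop). Starts at 0.85 to 1.4. With the knob up it turns freely from about 0.58 to 1.5, and in OFF from 0 to 0.05; a gate blocks it between. Pushed down 6 mm or more it passes the gate. Friction about 0.02 N m; it stays where left.
- knob_press (a joint): How far the knob is pushed down, m: 0 fully up, 0.008 fully down (firm stop). Spring: about 3 N to begin, 7 N at 6 mm, 8.5 N at the stop. Let go over OFF it springs up by itself; let go over the gate it is held down or slides to either side of it.
- flap (a joint): Angle of the guard flap, rad: 0 closed, 2.4 leaning fully back; it starts open at 2.0 to 2.35. Stiff hinge: stays where it is left, needs about 1 to 2 N at its free edge, and must be pushed all the way down to 0.
- flap_hinge (a point): Middle of the flap's hinge axis, 75 mm behind the knob's axis (+x of the box) and 44 mm above the panel; the hinge axis runs along the box's y. The two hinge posts stand within 32 mm to either side of it.
- flap_edge (a point): Middle of the bend at the flap's free edge, 118 mm from the hinge axis. Steel sheet 116 x 66 x 3 mm, outer face 5.5 mm above the hinge axis when closed, with a 42 mm lip bent down at this edge: closed, it is a small roof over the knob. Open, it leans back from the knob, lip at the top pointing up and towards the knob's side.
- glue_bottle: Bystander: small white bottle with a blue cap, 36 mm across, 84 mm high, standing beside the box on its +y side. Origin at the centre of its underside.
- chuck_key: Bystander: black T-shaped chuck key, 78 x 60 x 18 mm, lying beside the box on its -y side. Origin at the middle of its underside.
- brass_bush: Bystander: flanged brass drill bush, 26 mm across, 22 mm high, standing beside the box on its +y side. Origin at the centre of its underside.

How it is judged:
By the outcome, as a careful person would: the job done as asked, in the order asked, and still so for the second after the job is handed in, with the robot touching nothing.
It also fails if it takes over 46 s, if anything falls off the work surface, if the arm or the gripper's body presses on something with over 40 N, if the wrist force passes 120 N, or if a joint passes its speed limit or range.

## Working session

There is one attempt and no reset: what is moved stays moved. The work goes in short steps, Python scripts to look and compute and a shell command to move; the robot and the scene stay as the last step left them, time stands still between calls to the robot, and variables do not carry over. Pictures are saved under pics/ and viewed, and the job is handed in when it is done.

```bash
mkdir -p pics; python3 - <<'E'
from cell import env
import cv2,numpy as np
np.set_printoptions(precision=2,suppress=True)
for n in ["scene","top","wrist"]:
    c=env.calibration(n); im=env.get_image(n)
    cv2.imwrite(f"pics/{n}0.png",im[:,:,::-1]); print(n,c["K"],c["pose"])
o=env.get_obs()
for k in o: print(k,o[k])
E
```

```text
scene [[416.05   0.   250.33]
 [  0.   416.05 192.23]
 [  0.     0.     1.  ]] [[ -0.66  -0.39   0.64 -31.54]
 [ -0.75   0.33  -0.58 444.61]
 [  0.02  -0.86  -0.51 528.8 ]
 [  0.     0.     0.     1.  ]]
top [[472.75   0.   254.4 ]
 [  0.   472.75 194.13]
 [  0.     0.     1.  ]] [[ -0.03  -0.99   0.16 391.87]
 [ -1.     0.02  -0.03 -33.78]
 [  0.02  -0.16  -0.99 972.89]
 [  0.     0.     0.     1.  ]]
wrist [[316.27   0.   251.18]
 [  0.   316.27 190.  ]
 [  0.     0.     1.  ]] [[  0.29   0.91   0.28  80.82]
 [  0.96  -0.28  -0.09 523.81]
 [ -0.     0.3   -0.96 373.64]
 [  0.     0.     0.     1.  ]]
clock 0.15
q [65.13 16.68 -8.82 64.55  0.   82.02]
joint_velocities [ 0.01 -0.11 -0.04 -0.04 -0.12  0.  ]
tau [  0.   -53.74  33.15   0.01  -0.    -0.  ]
tcp_pos [152.39 502.07 230.88]
tool_rot [[-0.   -0.96  0.29]
 [-0.    0.29  0.96]
 [-1.    0.   -0.  ]]
wrist_force [-0.13  0.42 -0.74]
torque [0.06 0.01 0.01]
grip_width 85.22854844699998
```

View pics/scene0.png

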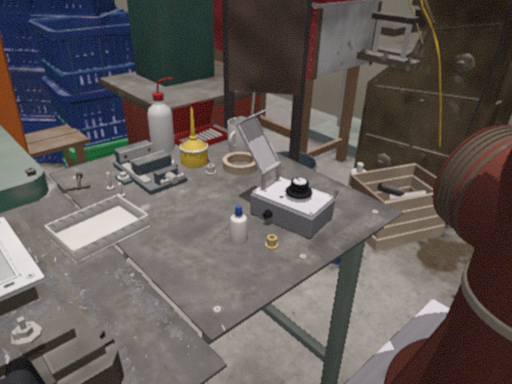

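View pics/top0.png

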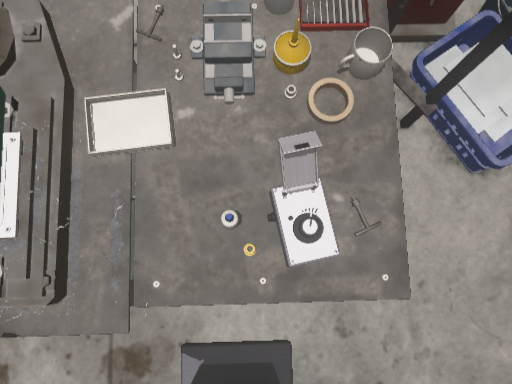

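```bash
python3 - <<'E'
import cv2
a=cv2.imread('pics/top0.png');b=cv2.imread('pics/scene0.png')
cv2.imwrite('pics/top0z.png',cv2.resize(a[60:260,150:400],None,fx=3,fy=3,interpolation=cv2.INTER_CUBIC))
cv2.imwrite('pics/scene0z.png',cv2.resize(b[60:260,150:400],None,fx=3,fy=3,interpolation=cv2.INTER_CUBIC))
E
```

```text
(no output)
```

View pics/top0z.png

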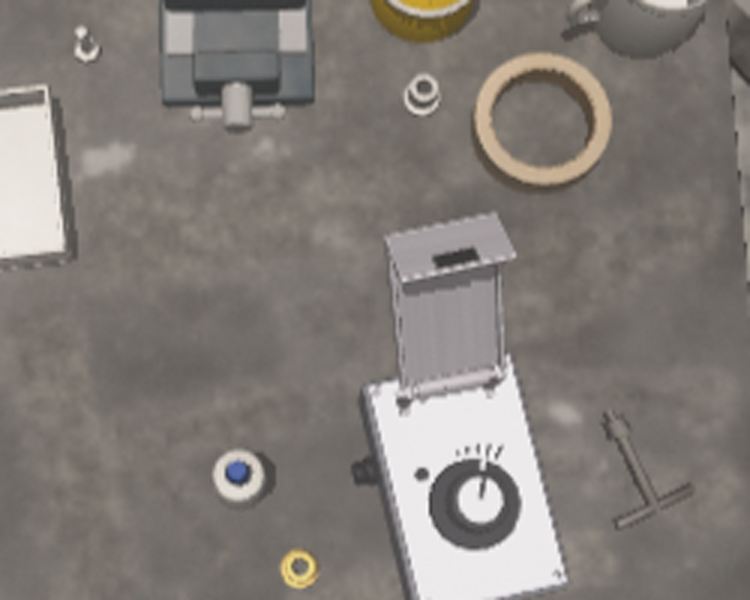

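View pics/scene0z.png

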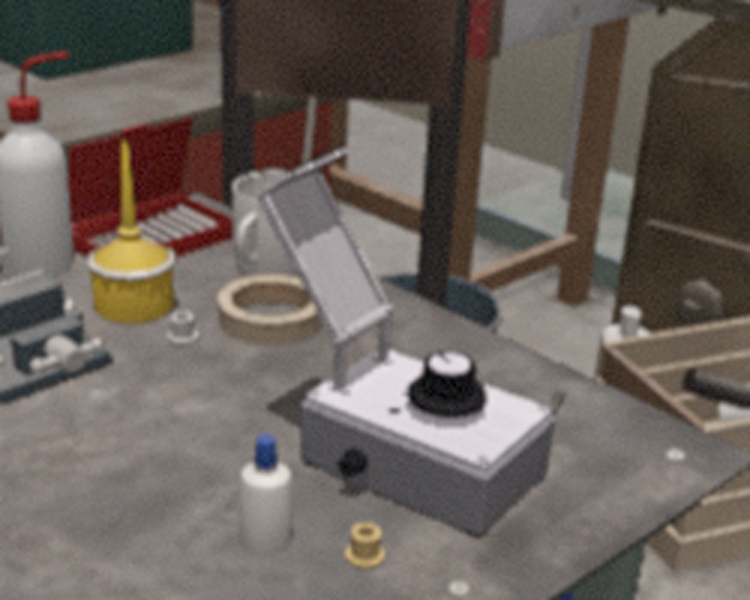

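```bash
cat > h.py <<'E'
from cell import env
import cv2,numpy as np
from scipy.optimize import least_squares
np.set_printoptions(precision=3,suppress=True)
def proj(c,P):
    P=np.atleast_2d(P);T=np.linalg.inv(c["pose"]);p=P@T[:3,:3].T+T[:3,3]
    q=p@np.array(c["K"]).T;return q[:,:2]/q[:,2:]
def w(b,P): # b=x,y,yaw
    P=np.atleast_2d(P).astype(float);c,s=np.cos(b[2]),np.sin(b[2])
    return np.c_[b[0]+c*P[:,0]-s*P[:,1],b[1]+s*P[:,0]+c*P[:,1],P[:,2]]
def edge(th,y=0,r=118,off=5.5,lip=0): # flap geometry, box frame
    d=np.array([-np.cos(th),np.sin(th)]);n=np.array([np.sin(th),np.cos(th)])
    p=np.array([75,104])+r*d+(off)*n-lip*n
    return [p[0],y,p[1]]
E
cat > fit.py <<'E'
from h import *
ct,cs=env.calibration("top"),env.calibration("scene")
T=lambda u,v:(150+u/3,60+v/3)
# (cam, px, kind)
top=[((365,388),(95,52,60)),((509,358),(95,-52,60)),((566,578),(-65,-52,60)),((478,498),(0,0,97))]
sc=[((307,403),(95,52,60)),((553,408),(-65,-52,60)),((479,470),(-65,52,60)),((450,363),(0,0,97))]
def res(b):
    r=[]
    for c,L in((ct,top),(cs,sc)):
        for p,P in L: r.append(proj(c,w(b,P))[0]-T(*p))
    for p,y in(((386,238),33),((496,213),-33)): r.append(proj(ct,w(b,edge(b[3],y)))[0]-T(*p))
    for p,y in(((404,282),33),((517,259),-33)): r.append(proj(ct,w(b,edge(b[3],y,lip=42)))[0]-T(*p))
    return np.array(r).ravel()
s=least_squares(res,[330,-80,0.2,2.1],loss='soft_l1')
print(s.x,np.degrees(s.x[2]));print(res(s.x).reshape(-1,2))
b=s.x
for th in (b[3],): print(w(b,edge(th)),w(b,edge(th,lip=42)),w(b,[75,0,104]))
# mark: disc centre to mark tip
def back(c,uv,z):
    d=np.linalg.inv(c["K"])@np.array([*uv,1.]);d=c["pose"][:3,:3]@d;o=c["pose"][:3,3];return o+d*(z-o[2])/d[2]
a1=back(ct,T(478,498),97);a2=back(ct,T(486,461),77)
print(a1,a2,'skirt white line ang box', np.degrees(np.arctan2(*(a2-w(b,[0,0,77])[0])[1::-1])-b[2]))
a3=back(ct,T(481,496),97);a4=back(ct,T(486,475),97);print('disc line',np.degrees(np.arctan2(*(a4-a3)[1::-1])-b[2]))
for n,p,z in(("bottle",(238,470),84),("bush",(300,568),22),("key",(650,490),9)): print(n,back(ct,T(*p),z))
E
python3 fit.py
```

```text
[352.347 -86.671 -19.122   9.365] -1095.5940473598191
[[-13.468  48.764]
 [ -9.017  71.89 ]
 [-46.967  82.165]
 [-35.293  68.393]
 [ 20.863  19.974]
 [ 30.773  49.623]
 [  7.823  44.495]
 [ 23.292  36.242]
 [  2.704  48.379]
 [  0.43   65.236]
 [ -1.804  30.86 ]
 [ -3.366  47.47 ]]
[[ 538.356 -138.585  105.583]] [[ 535.931 -137.908  147.507]] [[ 424.586 -106.832  104.   ]]
[ 475.042 -156.891   97.   ] [ 500.443 -165.953   77.   ] skirt white line ang box 1067.4321602054151
disc line 1079.5043668824658
bottle [497.993  -8.052  84.   ]
bush [438.593 -46.228  22.   ]
key [ 485.732 -287.718    9.   ]
```

Bad initial guess; restart near (475,-157).

```bash
sed -i 's/\[330,-80,0.2,2.1\]/[475,-157,0.2,2.1]/' fit.py; python3 fit.py
```

```text
[ 474.507 -155.606    0.177    2.205] 10.151747791319591
[[-2.024 -3.067]
 [ 1.368 -3.454]
 [ 1.218  3.065]
 [-0.674  0.305]
 [-2.667 -3.586]
 [ 2.234  0.201]
 [ 2.191  0.056]
 [-0.102 -0.074]
 [-0.603 -0.503]
 [ 0.407  0.417]
 [-1.152  0.141]
 [ 0.279  0.04 ]]
[[ 621.516 -129.282  195.797]] [[ 588.212 -135.246  220.683]] [[ 548.333 -142.386  104.   ]]
[ 475.042 -156.891   97.   ] [ 500.443 -165.953   77.   ] skirt white line ang box -31.901265581263697
disc line -26.241428268672912
bottle [497.993  -8.052  84.   ]
bush [438.593 -46.228  22.   ]
key [ 485.732 -287.718    9.   ]
```

```bash
python3 -m creep '[[1,0,-3.1,-3.3,0,0,0],[1,0,-3.1,-3.3,0,0,0],[1,0,-3.1,-3.3,0,0,0],[1,0,-3.1,-3.3,0,0,0],[1,0,-3.1,-3.3,0,0,0],[1,0,-3.1,-3.3,0,0,0],[1,0,-3.1,-3.3,0,0,0],[1,0,-3.1,-3.3,0,0,0]]'; python3 -m creep '[[1,0,-3.1,-3.3,0,0,0],[1,0,-3.1,-3.3,0,0,0],[1,0,-3.1,-3.3,0,0,0],[1,0,-3.1,-3.3,0,0,0],[1,0,-3.1,-3.3,0,0,0],[1,0,-3.1,-3.3,0,0,0],[1,0,-3.1,-3.3,0,0,0],[1,0,-2.8,-3.1,0,0,0]]'
```

```text
clock: 0.95
tcp_pos: [313.5, 176.0, 231.4]
tool_rot: [[0.0, -0.957, 0.29], [0.0, 0.29, 0.957], [-1.0, -0.0, 0.0]]
wrist_force: [1.0, -0.2, -0.3]
grip_width: 85.8
clock: 1.75
tcp_pos: [471.9, -146.3, 231.1]
tool_rot: [[-0.0, -0.957, 0.291], [0.0, 0.291, 0.957], [-1.0, 0.0, 0.0]]
wrist_force: [0.5, 0.5, 0.4]
grip_width: 85.0
```

```bash
python3 - <<'E'
from h import *
c=env.calibration("wrist");im=env.get_image("wrist")
np.save("wc1.npy",c["pose"]);cv2.imwrite("pics/w1.png",cv2.resize(im[:,:,::-1],(768,576),interpolation=cv2.INTER_CUBIC))
o=env.get_obs();print(o["clock"],o["tcp_pos"],o["tool_rot"],o["q"],o["wrist_force"])
b=[474.5,-155.6,.177]
print(proj(c,w(b,[[0,0,97],[95,52,60],[95,-52,60],[-65,52,60],[-65,-52,60]]))*1.5)
E
```

```text
1.8 [ 474.677 -151.298  230.898] [[ 0.002 -0.956  0.293]
 [-0.003  0.293  0.956]
 [-1.    -0.003 -0.002]] [-26.019  13.614 -12.98   63.218  -0.112  -8.971] [ 1.521 -4.854 -0.104]
[[363.344 276.101]
 [489.817 343.077]
 [361.839 401.217]
 [390.243 135.686]
 [249.501 210.869]]
```

View pics/w1.png

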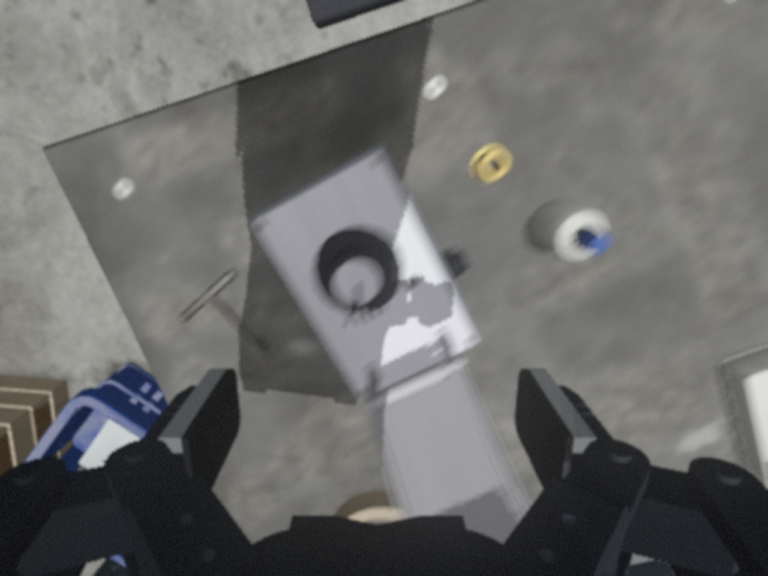

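```bash
python3 -m creep '[[1,2,0,0,0.09,0,0],[1,2,0,0,0.09,0,0],[1,1.5,0,0,0,0,0],[1,1,0,0,0,0,0],[1,0,0,0,0,0,0],[1,0,0,0,0,0,0],[1,0,0,0,0,0,0],[1,0,0,0,0,0,0]]'; python3 - <<'E'
from h import *
c=env.calibration("wrist");im=env.get_image("wrist")
np.save("wc2.npy",c["pose"]);cv2.imwrite("pics/w2.png",cv2.resize(im[:,:,::-1],(768,576),interpolation=cv2.INTER_CUBIC))
cv2.imwrite("pics/w2z.png",cv2.resize(im[70:270,120:370,::-1],None,fx=3,fy=3,interpolation=cv2.INTER_CUBIC))
im=env.get_image("top");cv2.imwrite("pics/t2.png",im[:,:,::-1])
o=env.get_obs();print(o["clock"],o["tcp_pos"],o["tool_rot"],o["q"],o["wrist_force"])
b=[474.5,-155.6,.177]
print((proj(c,w(b,[[0,0,97],[95,52,60],[95,-52,60],[-65,52,60],[-65,-52,60]]))-[120,70])*3)
E
```

```text
clock: 2.6
tcp_pos: [471.9, -144.4, 167.0]
tool_rot: [[0.001, -0.889, 0.457], [-0.001, 0.457, 0.889], [-1.0, -0.001, 0.0]]
wrist_force: [0.5, 0.1, 0.2]
grip_width: 85.4
2.7 [ 471.756 -144.328  166.805] [[ 0.001 -0.889  0.457]
 [-0.     0.457  0.889]
 [-1.    -0.001  0.   ]] [-25.508  15.969 -19.971  54.006  -0.001   1.691] [-0.625 -0.97  -0.301]
[[356.491 425.234]
 [703.106 520.257]
 [417.401 704.208]
 [365.54   62.169]
 [ 62.357 306.44 ]]
```

View pics/w2z.png

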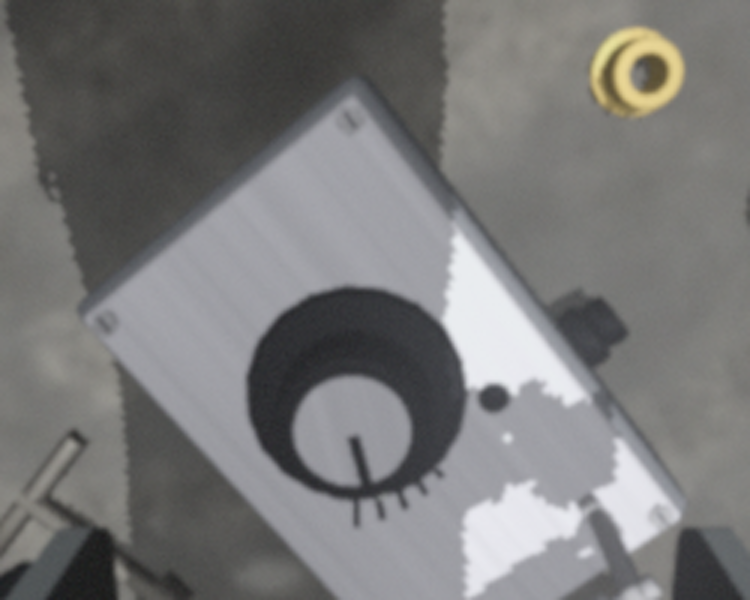

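View pics/t2.png

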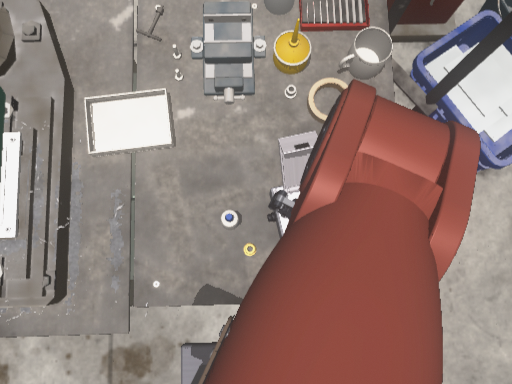

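```bash
cat > fit2.py <<'E'
from h import *
c=env.calibration("wrist");c["pose"]=np.load("wc2.npy")
Z=lambda u,v:np.array([120+u/3,70+v/3])
L=[((352,431),(0,0,97)),((355,87),(-65,52,60)),((82,312),(-65,-52,60)),((684,515),(95,52,60))]
th=np.linspace(0,2*np.pi,60)
def res(b):
    r=[proj(c,w(b,P))[0]-Z(*p) for p,P in L]
    d=proj(c,w(b,[b[3]*np.cos(np.pi/4),b[3]*np.sin(np.pi/4),60]))[0]-Z(494,398); r.append(d)
    s=proj(c,w(b,np.c_[30*np.cos(th),30*np.sin(th),75+0*th]))
    m=(s.max(0)+s.min(0))/2; r.append(m-Z(356,391))
    return np.array(r).ravel()
s=least_squares(res,[474,-156,.18,40]);b=s.x;print(b,res(b).reshape(-1,2))
def back(uv,z):
    d=np.linalg.inv(c["K"])@np.array([*uv,1.]);d=c["pose"][:3,:3]@d;o=c["pose"][:3,3];return o+d*(z-o[2])/d[2]
a=back(Z(353,437),97);e=back(Z(366,488),97);print(np.degrees(np.arctan2(e[1]-a[1],e[0]-a[0])-b[2]))
E
python3 fit2.py
```

```text
[ 475.884 -157.281    0.183   38.072] [[ 0.335  0.669]
 [ 1.738 -5.515]
 [-7.435  1.108]
 [ 5.525  3.211]
 [-0.084  0.695]
 [ 0.114  2.398]]
-25.047781964505123
```

```bash
python3 -m creep '[[1,0,-0.9,-0.95,0,0,0],[0.5,2,0,0,0,0,0],[0.5,2,0,0,0,0,0],[0.5,2,0,0,0,0,0],[0.5,1.5,0,0,0,0,0],[0.5,0.7,0,0,0,0,0],[0.5,0,0,0,0,0,0],[0.5,0,0,0,0,0,0]]'; python3 - <<'E'
from h import *
c=env.calibration("wrist");im=env.get_image("wrist");cv2.imwrite("pics/w3.png",cv2.resize(im[:,:,::-1],(768,576)))
im=env.get_image("scene");cv2.imwrite("pics/s3.png",cv2.resize(im[60:260,150:400,::-1],None,fx=3,fy=3,interpolation=cv2.INTER_CUBIC))
o=env.get_obs();print(o["clock"],o["tcp_pos"],o["wrist_force"],o["grip_width"])
E
```

```text
clock: 3.5
tcp_pos: [475.6, -157.3, 84.9]
tool_rot: [[0.001, -0.889, 0.457], [-0.0, 0.457, 0.889], [-1.0, -0.001, -0.0]]
wrist_force: [0.4, 0.5, 0.1]
grip_width: 64.1
3.6 [ 475.733 -157.205   85.109] [-0.692 -0.51  -0.206] 64.1402897923255
```

View pics/w3.png

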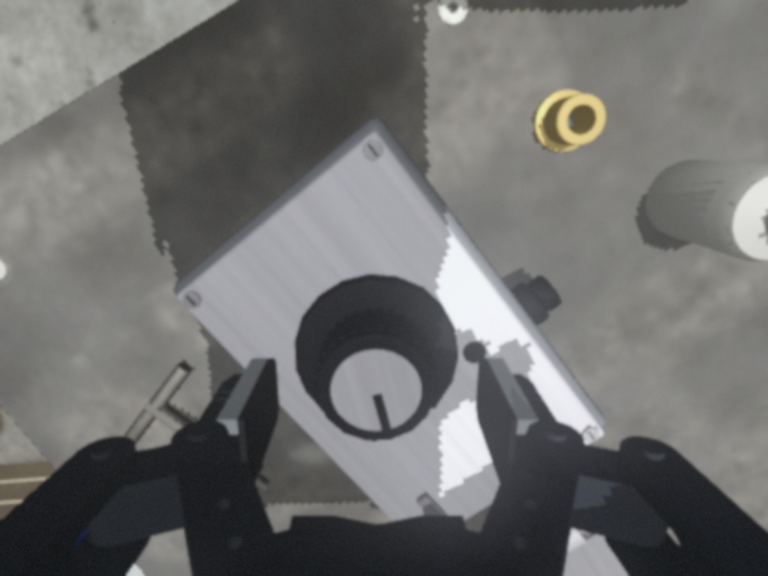

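View pics/s3.png

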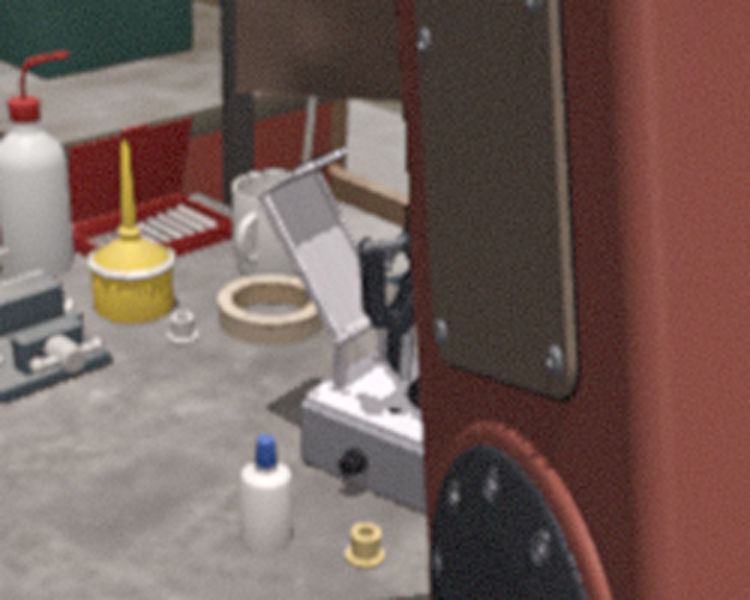

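```bash
python3 -m creep '[[0.5,0.3,0,0,0,0,0],[-1,0,0,0,0,0,0],[-1,0,0,0,0,0,0],[-1,0,0,0,0,0,0],[-1,0,0,0,0,0,0],[-1,0,0,0,0,0,0],[-1,0,0,0,0,0,0],[-1,0,0,0,0,0,0]]'
```

```text
clock: 4.4
tcp_pos: [475.0, -157.1, 81.4]
tool_rot: [[-0.0, -0.889, 0.457], [-0.001, 0.457, 0.889], [-1.0, -0.0, -0.001]]
wrist_force: [-3.4, -4.6, 3.7]
grip_width: 35.8
```

```bash
python3 -m creep '[[-1,0.2,0,0,0,0,0],[-1,0.2,0,0,0,0,0],[-1,0.2,0,0,0,0,0],[-1,0.1,0,0,0,0,0],[-1,0,0,0,0,0,0],[-1,0,0,0,0,0,0],[-1,0,0,0,0,0,0],[-1,0,0,0,0,0,0]]'
```

```text
clock: 5.2
tcp_pos: [475.1, -157.1, 74.7]
tool_rot: [[-0.0, -0.889, 0.457], [-0.001, 0.457, 0.889], [-1.0, -0.0, -0.001]]
wrist_force: [-4.2, -4.0, 8.2]
grip_width: 35.7
```

```bash
python3 -m creep '[[-1,0,0,0,-0.1,0,0],[-1,0,0,0,-0.12,0,0],[-1,0,0,0,-0.12,0,0],[-1,0,0,0,-0.12,0,0],[-1,0,0,0,-0.12,0,0],[-1,0,0,0,-0.12,0,0],[-1,0,0,0,-0.12,0,0],[-1,0,0,0,-0.1,0,0]]'; python3 - <<'E'
from h import *
im=env.get_image("wrist");cv2.imwrite("pics/w4.png",cv2.resize(im[:,:,::-1],(768,576)))
o=env.get_obs();print(o["clock"],o["tcp_pos"],o["wrist_force"],o["torque"],o["q"],np.degrees(np.arctan2(o["tool_rot"][1][1],o["tool_rot"][0][1])))
E
```

```text
clock: 6.0
tcp_pos: [474.9, -156.6, 74.6]
tool_rot: [[-0.0, -0.9, -0.435], [0.0, -0.435, 0.9], [-1.0, 0.0, 0.0]]
wrist_force: [-4.5, -1.8, 8.5]
grip_width: 35.8
6.05 [ 474.96  -156.652   74.573] [-4.704 -1.833  8.155] [-0.323  0.905  0.013] [-26.637  22.589 -26.203  41.219   0.003 -52.754] -153.8831299276047
```

View pics/w4.png

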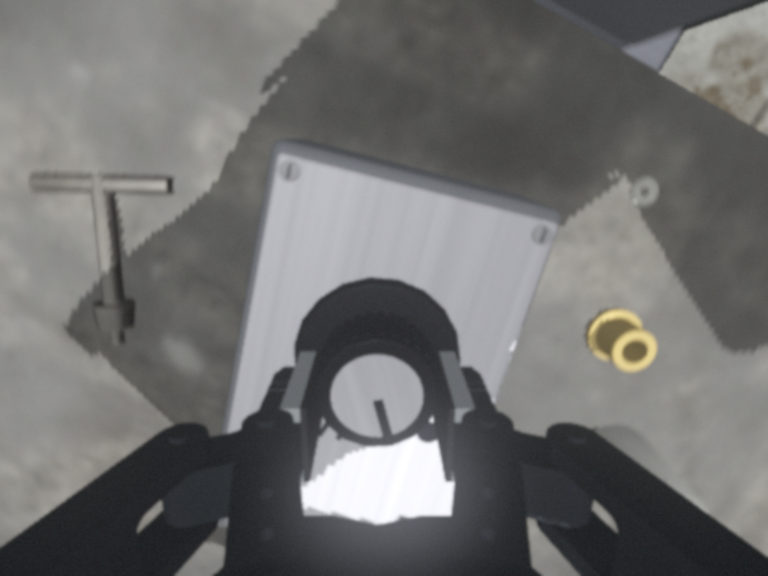

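```bash
python3 -m creep '[[-1,0,0,0,-0.09,0,0],[-1,0,0,0,-0.09,0,0],[-1,0,0,0,-0.05,0,0],[-1,0,0,0,-0.03,0,0],[-1,0,0,0,0,0,0],[-1,0,0,0,0,0,0],[-1,0,0,0,0,0,0],[-1,0,0,0,0,0,0]]'; python3 - <<'E'
from h import *
c=env.calibration("wrist");im=env.get_image("wrist");cv2.imwrite("pics/w5z.png",cv2.resize(im[220:310,190:310,::-1],None,fx=6,fy=6,interpolation=cv2.INTER_CUBIC))
np.save("wc5.npy",c["pose"])
o=env.get_obs();print(o["clock"],o["tcp_pos"],o["wrist_force"],o["torque"],o["q"],np.degrees(np.arctan2(o["tool_rot"][1][1],o["tool_rot"][0][1])))
E
```

```text
clock: 6.85
tcp_pos: [474.8, -156.6, 74.5]
tool_rot: [[-0.0, -0.761, -0.648], [0.0, -0.648, 0.761], [-1.0, 0.0, 0.0]]
wrist_force: [-4.8, -1.9, 8.2]
grip_width: 35.2
6.9 [ 474.819 -156.565   74.527] [-3.985 -2.013  8.058] [-0.216  1.056 -0.002] [-26.635  22.59  -26.21   41.227   0.003 -67.044] -139.59147863197097
```

View pics/w5z.png

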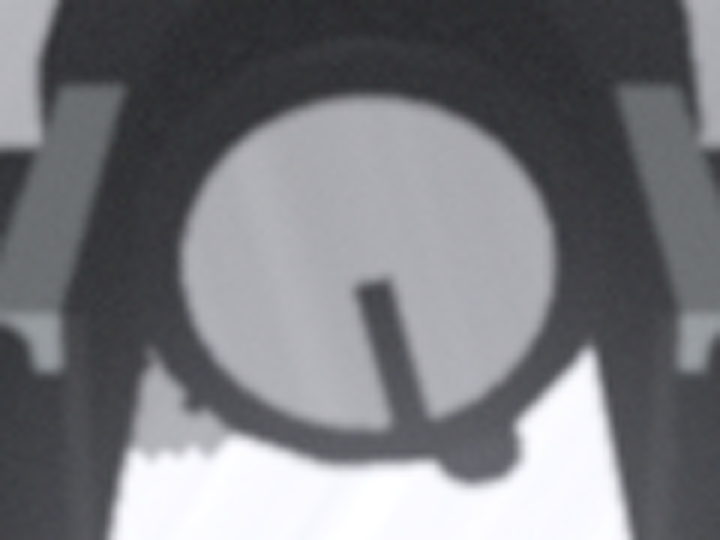

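```bash
python3 - <<'E'
from h import *
c=env.calibration("wrist");c["pose"]=np.load("wc5.npy")
Z=lambda u,v:np.array([190+u/6,220+v/6])
def back(uv,z):
    d=np.linalg.inv(c["K"])@np.array([*uv,1.]);d=c["pose"][:3,:3]@d;o=c["pose"][:3,3];return o+d*(z-o[2])/d[2]
a=back(Z(374,290),89);e=back(Z(410,420),89);cc=back(Z(369,262),89)
f=lambda p,q:np.degrees(np.arctan2(q[1]-p[1],q[0]-p[0]))
print(f(a,e),f(cc,e),cc,'dot',f(cc,back(Z(485,445),60)), 'target',45+10.5)
E
```

```text
54.16760310204068 53.35285321761242 [ 474.973 -156.84    89.   ] dot 57.33979242289871 target 55.5
```

```bash
python3 -m creep '[[-1,0,0,0,-0.015,0,0],[-1,0,0,0,-0.015,0,0],[-1,0,0,0,0,0,0],[-1,0,0,0,0,0,0],[-1,0,0,0,0,0,0],[-1,0,0,0,0,0,0],[-1,0,0,0,0,0,0],[-1,0,0,0,0,0,0]]'; python3 - <<'E'
from h import *
o=env.get_obs();print(o["clock"],o["tcp_pos"],o["wrist_force"],o["torque"],o["tau"],np.degrees(np.arctan2(o["tool_rot"][1][1],o["tool_rot"][0][1])))
E
```

```text
clock: 7.7
tcp_pos: [474.8, -156.5, 74.5]
tool_rot: [[-0.0, -0.742, -0.671], [0.0, -0.671, 0.742], [-1.0, 0.0, 0.0]]
wrist_force: [-4.9, -2.6, 7.8]
grip_width: 35.8
7.7 [ 474.807 -156.549   74.523] [-4.919 -2.559  7.765] [-0.243  1.063  0.024] [  1.458 -50.919  26.394  -1.493   1.044   0.018] -137.87212983287165
```

```bash
python3 -m creep '[[-1,0,0,0,-0.015,0,0],[-1,0,0,0,-0.01,0,0],[-1,0,0,0,0,0,0],[-1,0,0,0,0,0,0],[-1,0,0,0,0,0,0],[-1,0,0,0,0,0,0],[-1,0,0,0,0,0,0],[-1,0,0,0,0,0,0]]'; python3 - <<'E'
from h import *
o=env.get_obs();print(o["clock"],o["tcp_pos"],o["wrist_force"],o["torque"],o["tau"],np.degrees(np.arctan2(o["tool_rot"][1][1],o["tool_rot"][0][1])))
E
```

```text
clock: 8.5
tcp_pos: [474.8, -156.6, 74.5]
tool_rot: [[-0.0, -0.725, -0.689], [0.0, -0.689, 0.725], [-1.0, 0.0, 0.001]]
wrist_force: [-4.6, -1.6, 7.5]
grip_width: 35.6
8.5 [ 474.809 -156.585   74.535] [-4.556 -1.583  7.481] [-0.231  1.032 -0.367] [  1.769 -50.923  26.42   -1.509   0.981  -0.401] -136.47590968294205
```

```bash
python3 -m creep '[[-1,0,0,0,0.015,0,0],[-1,-0.2,0,0,0,0,0],[-1,-0.2,0,0,0,0,0],[-1,-0.2,0,0,0,0,0],[-1,0,0,0,0,0,0],[-1,0,0,0,0,0,0],[0.4,0,0,0,0,0,0],[0.4,0,0,0,0,0,0]]';python3 -m creep '[[0.5,0,0,0,0,0,0],[0.5,0,0,0,0,0,0],[0.5,-1,0,0,0,0,0],[0.5,-2,0,0,0,0,0],[0.5,-2,0,0,0,0,0],[0.5,-2,0,0,0,0,0],[0.5,0,0,0,0,0,0],[0.5,0,0,0,0,0,0]]'; python3 - <<'E'
from h import *
c=env.calibration("wrist");im=env.get_image("wrist");cv2.imwrite("pics/w6.png",cv2.resize(im[:,:,::-1],(768,576)))
cv2.imwrite("pics/w6z.png",cv2.resize(im[150:300,150:350,::-1],None,fx=4,fy=4,interpolation=cv2.INTER_CUBIC))
np.save("wc6.npy",c["pose"])
E
```

```text
clock: 9.3
tcp_pos: [475.6, -156.5, 80.1]
tool_rot: [[0.001, -0.735, -0.678], [0.001, -0.678, 0.735], [-1.0, -0.001, -0.0]]
wrist_force: [0.2, 0.4, 0.2]
grip_width: 59.5
clock: 10.1
tcp_pos: [475.4, -156.9, 150.8]
tool_rot: [[0.001, -0.735, -0.678], [-0.001, -0.678, 0.735], [-1.0, -0.0, -0.001]]
wrist_force: [0.0, -0.3, 0.3]
grip_width: 64.0
```

View pics/w6z.png

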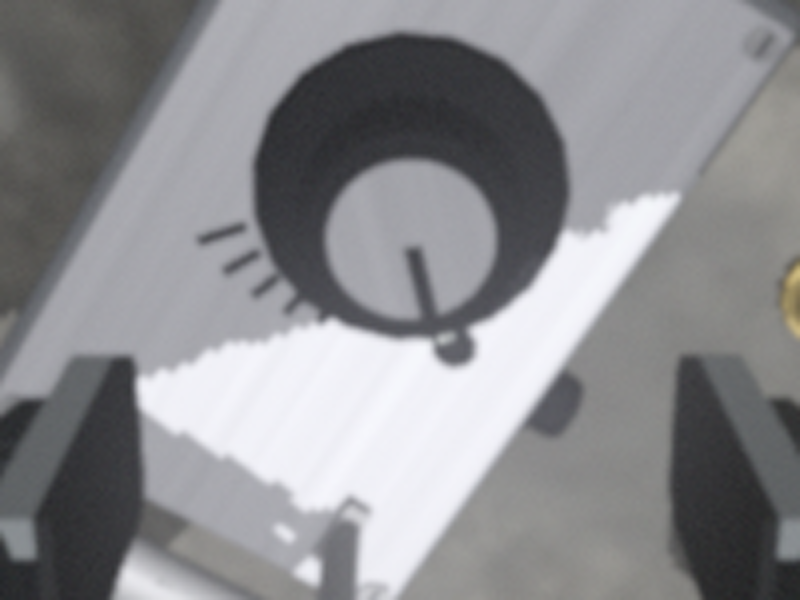

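View pics/w6.png

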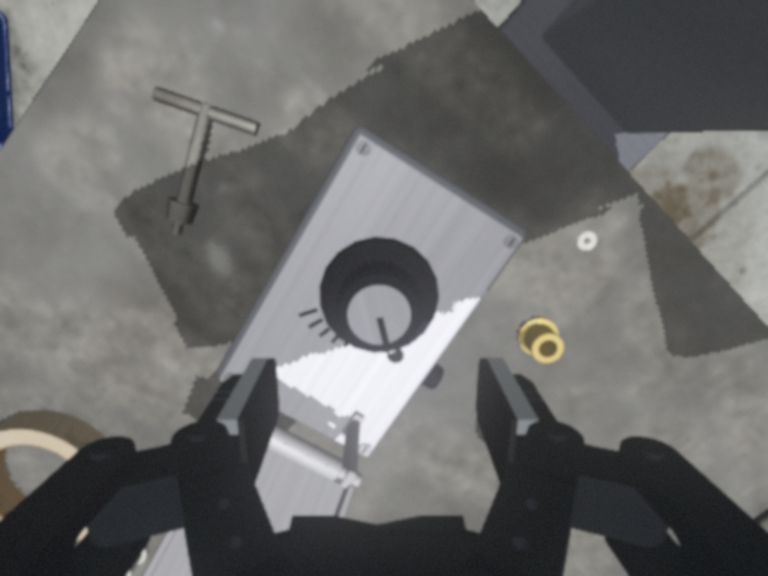

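```bash
python3 - <<'E'
from h import *
c=env.calibration("wrist");c["pose"]=np.load("wc6.npy")
Z=lambda u,v:np.array([150+u/4,150+v/4])
def back(uv,z):
    d=np.linalg.inv(c["K"])@np.array([*uv,1.]);d=c["pose"][:3,:3]@d;o=c["pose"][:3,3];return o+d*(z-o[2])/d[2]
f=lambda p,q:np.degrees(np.arctan2(q[1]-p[1],q[0]-p[0]))
for z in(89,93,97): print(z,back(Z(411,240),z))
cc=back(Z(411,240),97);print(f(back(Z(413,250),97),back(Z(430,318),97)),f(cc,back(Z(454,347),60)),'dot',back(Z(454,347),60))
b=[475.4,-157,.183]
print(w(b,edge(2.205)),w(b,edge(2.205,lip=42)),w(b,[75,0,104]), c["pose"][:3,3])
E
```

```text
89 [ 477.023 -154.668   89.   ]
93 [ 475.914 -155.71    93.   ]
97 [ 474.806 -156.752   97.   ]
55.921856541110785 56.09012991808081 dot [ 496.148 -125.003   60.   ]
[[ 622.256 -129.821  195.795]] [[ 588.988 -135.978  220.682]] [[ 549.148 -143.351  104.   ]] [ 420.312 -207.966  293.57 ]
```

```bash
python3 -m creep '[[-1,-2.7,0,0,0.14,0,0],[-1,-2.7,0,0,0.14,0,0],[-1,-2.7,0,0,0.14,0,0],[-1,-2.7,0,0,0.14,0,0],[-1,0,0,0,0,0,0],[-1,0,0,0,0,0,0],[-1,0,0,0,0,0,0],[-1,0,0,0,0,0,0]]'
```

```text
clock: 10.95
tcp_pos: [474.4, -156.4, 257.0]
tool_rot: [[-0.002, -0.983, -0.185], [0.001, -0.185, 0.983], [-1.0, 0.002, 0.001]]
wrist_force: [0.6, -1.2, 0.7]
grip_width: -0.2
```

```bash
python3 -m creep '[[-1,0,-3,0,0,0,0],[-1,0,-4,0,0,0,0],[-1,0,-4,0,0,0,0],[-1,0,-4,0,0,0,0],[-1,0,-3,0,0,0,0],[-1,0,0,0,0,0,0],[-1,0,0,0,0,0,0],[-1,0,0,0,0,0,0]]'; python3 - <<'E'
from h import *
im=env.get_image("scene");cv2.imwrite("pics/s7.png",cv2.resize(im[60:260,150:400,::-1],None,fx=3,fy=3,interpolation=cv2.INTER_CUBIC))
im=env.get_image("wrist");cv2.imwrite("pics/w7.png",cv2.resize(im[:,:,::-1],(768,576)))
E
```

```text
clock: 11.75
tcp_pos: [651.0, -123.8, 257.9]
tool_rot: [[-0.001, -0.983, -0.184], [0.0, -0.184, 0.983], [-1.0, 0.001, 0.0]]
wrist_force: [0.3, 0.1, 0.3]
grip_width: 0.1
```

View pics/s7.png

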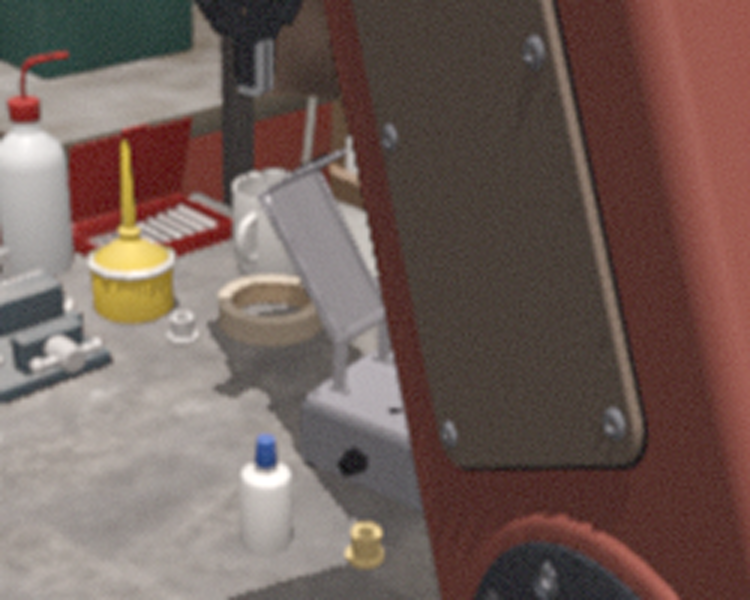

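View pics/w7.png

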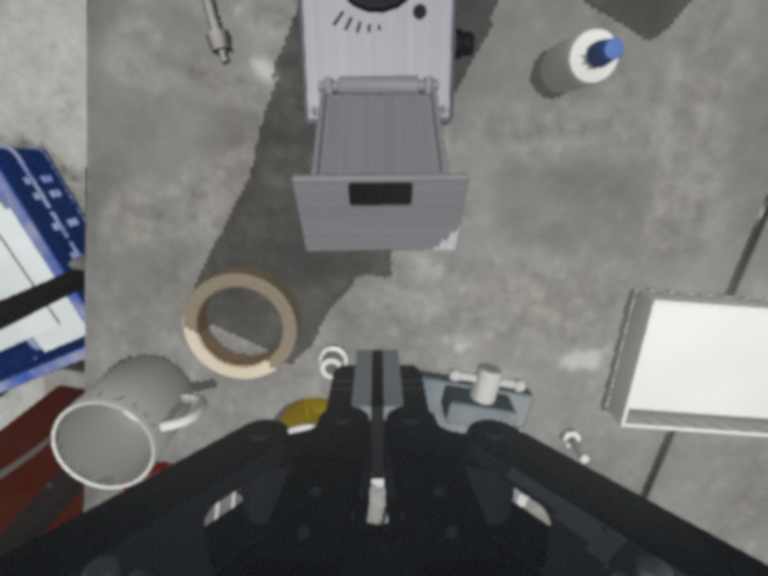

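```bash
python3 - <<'E'
from h import *
c=env.calibration("wrist");b=[475.4,-157,.183]
for th in (2.1,2.15,2.2,2.25,2.3): print(th,proj(c,w(b,[edge(th,33),edge(th,-33),edge(th,33,lip=42),edge(th,-33,lip=42)])).ravel()*1.5)
E
```

```text
2.1 [454.541 226.173 297.977 225.985 468.911 135.763 283.661 135.53 ]
2.15 [452.769 236.008 299.746 235.825 467.154 153.038 285.398 152.811]
2.2 [451.012 244.906 301.501 244.729 465.331 169.387 287.202 169.167]
2.25 [449.279 252.889 303.235 252.717 463.459 184.755 289.058 184.541]
2.3 [447.575 259.981 304.94  259.814 461.554 199.104 290.951 198.896]
```

```bash
python3 -m creep '[[-1,2.2,0,0,0,0,0],[-1,2.2,0,0,0,0,0],[-1,2.2,0,0,0,0,0],[-1,2.2,0,0,0,0,0],[-1,0,0,0,0,0,0],[-1,0,0,0,0,0,0],[-1,0,0,0,0,0,0],[-1,0,0,0,0,0,0]]'; python3 -m creep '[[-1,0,0.8,0,0,0,0],[-1,0,0.8,0,0,0,0],[-1,0,0.8,0,0,0,0],[-1,0,0.8,0,0,0,0],[-1,0,0.8,0,0,0,0],[-1,0,0,0,0,0,0],[-1,0,0,0,0,0,0],[-1,0,0,0,0,0,0]]'; python3 - <<'E'
from h import *
im=env.get_image("scene");cv2.imwrite("pics/s8.png",cv2.resize(im[60:260,150:400,::-1],None,fx=3,fy=3,interpolation=cv2.INTER_CUBIC))
im=env.get_image("wrist");cv2.imwrite("pics/w8.png",cv2.resize(im[:,:,::-1],(768,576)))
E
```

```text
clock: 12.65
tcp_pos: [652.7, -123.9, 171.9]
tool_rot: [[0.002, -0.983, -0.184], [-0.001, -0.184, 0.983], [-1.0, -0.002, -0.001]]
wrist_force: [-0.4, -0.2, 0.9]
grip_width: 0.0
clock: 13.45
tcp_pos: [613.5, -131.4, 171.8]
tool_rot: [[0.003, -0.983, -0.184], [-0.001, -0.184, 0.983], [-1.0, -0.003, -0.002]]
wrist_force: [3.8, 0.2, 7.9]
grip_width: 0.2
```

View pics/s8.png

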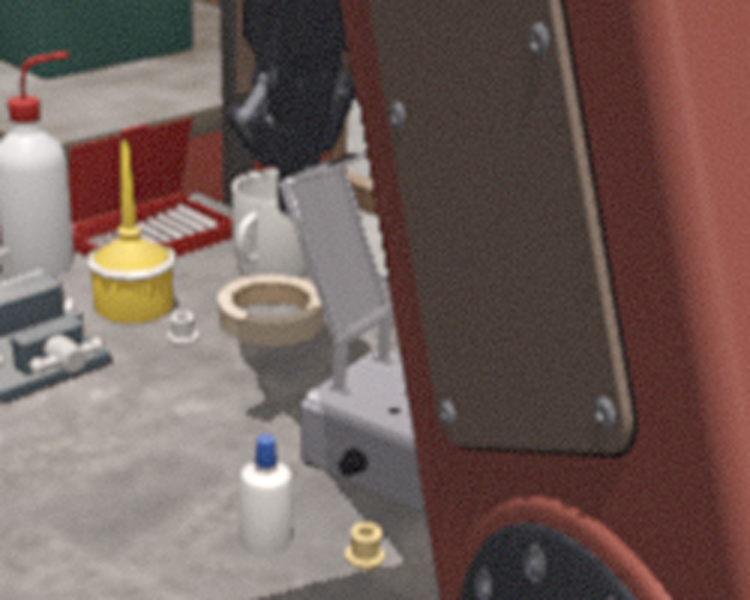

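View pics/w8.png

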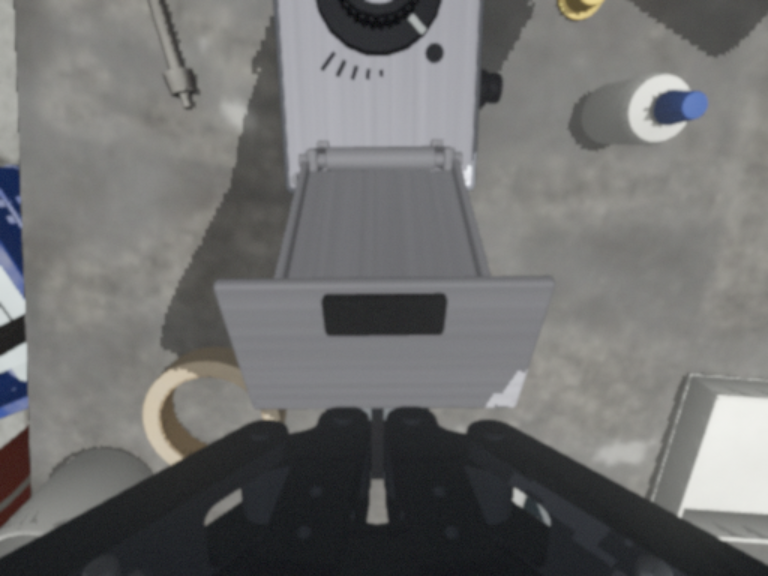

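```bash
python3 - <<'E'
from h import *
c=env.calibration("wrist");b=[475.4,-157,.183]
for th in (1.9,1.95,2.0,2.05,2.1,2.15): print(th,proj(c,w(b,[edge(th,33),edge(th,33,lip=42)])).ravel()*1.5,edge(th))
o=env.get_obs();print(o["wrist_force"],o["torque"])
E
```

```text
1.9 [517.936 373.285 558.487 213.628] [np.float64(118.35281937217418), 0, np.float64(213.88531772936562)]
1.95 [513.246 388.842 554.03  246.161] [np.float64(123.79061653197313), 0, np.float64(211.5812517980245)]
2.0 [508.615 402.406 549.245 276.582] [np.float64(129.10646256010403), 0, np.float64(209.00828876442114)]
2.05 [504.073 414.067 544.213 304.706] [np.float64(134.28707060993565), 0, np.float64(206.17285969616637)]
2.1 [499.644 423.933 539.009 330.421] [np.float64(139.31949185935198), 0, np.float64(203.0820516892679)]
2.15 [495.346 432.115 533.703 353.673] [np.float64(144.19114787606372), 0, np.float64(199.74359015408123)]
[3.833 0.42  7.99 ] [ 0.094 -0.541  0.018]
```

```bash
python3 -m creep '[[-1,-0.6,0,0,0,0,0],[-1,-0.3,0.8,0,0,0,0],[-1,-0.2,0.8,0,0,0,0],[-1,-0.1,0.8,0,0,0,0],[-1,0,0.8,0,0,0,0],[-1,0,0.8,0,0,0,0],[-1,0,0.8,0,0,0,0],[-1,0,0,0,0,0,0]]'; python3 - <<'E'
from h import *
im=env.get_image("scene");cv2.imwrite("pics/s9.png",cv2.resize(im[60:260,150:400,::-1],None,fx=3,fy=3,interpolation=cv2.INTER_CUBIC))
im=env.get_image("wrist");cv2.imwrite("pics/w9.png",cv2.resize(im[:,:,::-1],(768,576)))
E
```

```text
clock: 14.35
tcp_pos: [565.6, -140.4, 184.7]
tool_rot: [[0.004, -0.983, -0.184], [-0.001, -0.184, 0.983], [-1.0, -0.003, -0.002]]
wrist_force: [0.5, 0.6, 16.6]
grip_width: -0.2
```

View pics/w9.png

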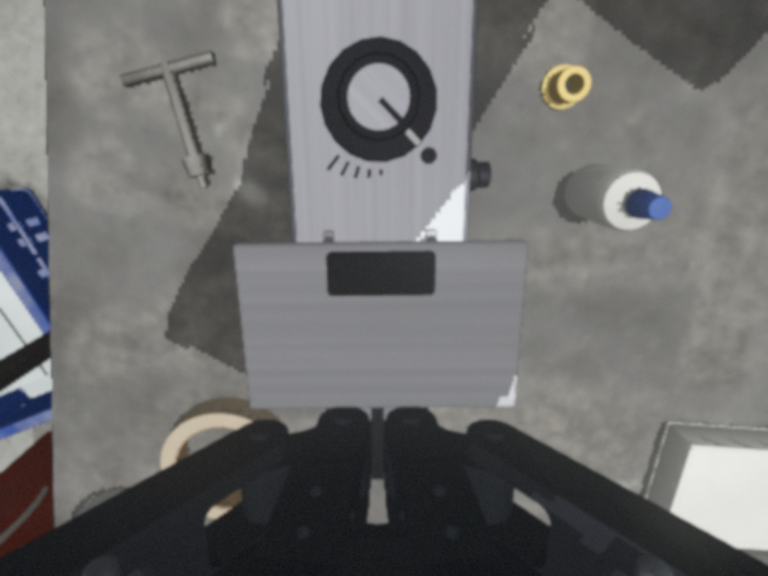

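View pics/s9.png

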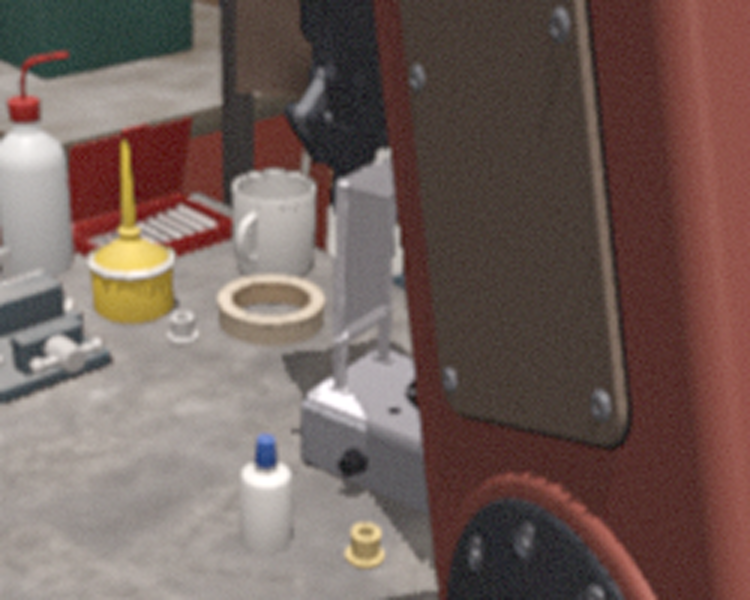

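```bash
python3 -m creep '[[-1,-1.5,0,0,0,0,0],[-1,0,1.3,0,0,0,0],[-1,0,1.3,0,0,0,0],[-1,0.4,1.4,0,0,0,0],[-1,0.5,1.4,0,0,0,0],[-1,0.7,1,0,0,0,0],[-1,0.8,1,0,0,0,0],[-1,0,0,0,0,0,0]]'; python3 - <<'E'
from h import *
im=env.get_image("scene");cv2.imwrite("pics/s10.png",cv2.resize(im[60:260,150:400,::-1],None,fx=3,fy=3,interpolation=cv2.INTER_CUBIC))
im=env.get_image("wrist");cv2.imwrite("pics/w10.png",cv2.resize(im[:,:,::-1],(768,576)))
print(env.get_obs()["wrist_force"])
E
```

```text
clock: 15.25
tcp_pos: [490.3, -153.2, 172.3]
tool_rot: [[-0.003, -0.983, -0.183], [0.001, -0.183, 0.983], [-1.0, 0.003, 0.002]]
wrist_force: [0.2, 0.4, 0.5]
grip_width: 0.1
[0.61  0.275 0.569]
```

View pics/w10.png

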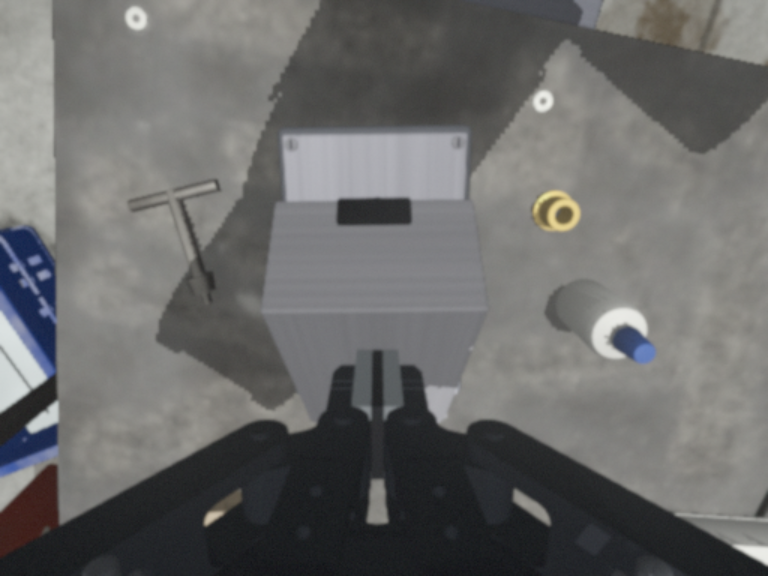

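View pics/s10.png

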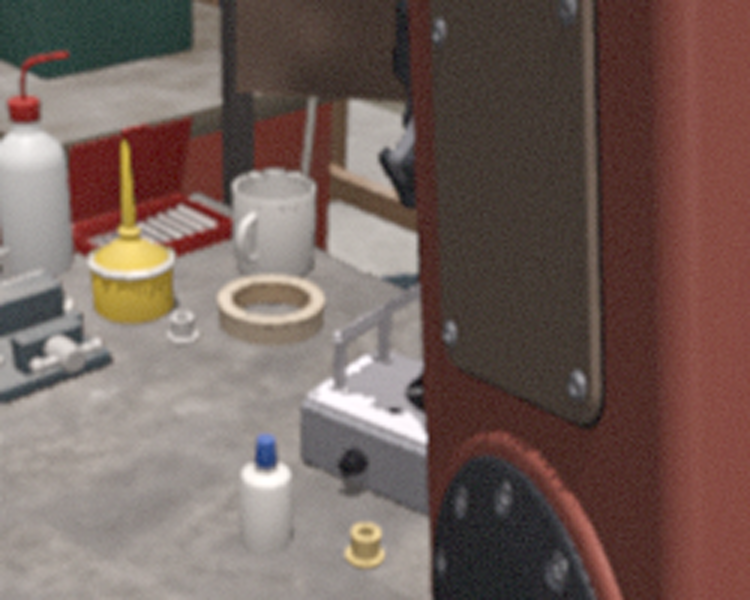

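```bash
python3 -m creep '[[-1,0.7,0.8,0,0,0,0],[-1,0.8,0.7,0,0,0,0],[-1,1.1,0.6,0,0,0,0],[-1,1.2,0.5,0,0,0,0],[-1,1.1,0.3,0,0,0,0],[-1,1.0,0.2,0,0,0,0],[-1,0,0,0,0,0,0],[-1,0,0,0,0,0,0]]'
```

```text
clock: 16.15
tcp_pos: [462.3, -159.1, 114.2]
tool_rot: [[-0.0, -0.983, -0.184], [0.0, -0.184, 0.983], [-1.0, 0.0, 0.0]]
wrist_force: [0.2, 0.7, 0.1]
grip_width: -0.1
```

```bash
python3 -m creep '[[-1,0.2,0,0,0,0,0],[-1,0.2,0,0,0,0,0],[-1,0,0,0,0,0,0],[-1,0,0,0,0,0,0],[-1,0,0,0,0,0,0],[-1,0,0,0,0,0,0],[-1,0,0,0,0,0,0],[-1,0,0,0,0,0,0]]'; python3 - <<'E'
from h import *
im=env.get_image("wrist");cv2.imwrite("pics/w11.png",cv2.resize(im[:,:,::-1],(768,576)))
c=env.calibration("wrist");b=[475.4,-157,.183]
for th in (0,.05,.1,.2,.3): print(th,proj(c,w(b,[edge(th,33),edge(th,-33),edge(th,33,lip=42)])).ravel()*1.5)
E
```

```text
clock: 16.95
tcp_pos: [462.3, -159.2, 110.4]
tool_rot: [[0.0, -0.983, -0.184], [-0.0, -0.184, 0.983], [-1.0, -0.0, -0.0]]
wrist_force: [-0.0, 0.2, -0.3]
grip_width: 0.1
0 [480.94  287.292 273.011 286.959 459.026 255.932]
0.05 [484.888 294.391 269.073 294.047 461.785 255.358]
0.1 [489.054 302.96  264.914 302.605 464.725 255.566]
0.2 [498.053 325.039 255.918 324.661 471.195 258.673]
0.3 [507.939 354.635 246.019 354.234 478.522 266.029]
```

View pics/w11.png

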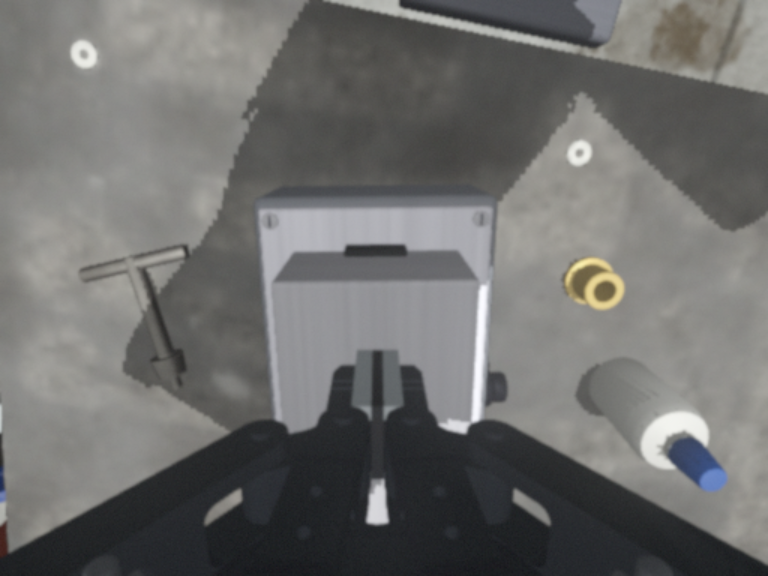

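```bash
python3 -m creep '[[-1,0.1,0,0,0,0,0],[-1,0.1,0,0,0,0,0],[-1,0.1,0,0,0,0,0],[-1,0,0,0,0,0,0],[-1,0,0,0,0,0,0],[-1,0,0,0,0,0,0],[-1,0,0,0,0,0,0],[-1,0,0,0,0,0,0]]'
```

```text
clock: 17.8
tcp_pos: [462.5, -159.3, 109.1]
tool_rot: [[0.001, -0.983, -0.184], [-0.001, -0.184, 0.983], [-1.0, -0.001, -0.001]]
wrist_force: [-7.4, 3.4, 26.8]
grip_width: -0.1
```

```bash
python3 -m creep '[[-1,-0.5,0,0,0,0,0],[-1,-2,0,0,0,0,0],[-1,-3,0,0,0,0,0],[-1,-3,0,0,0,0,0],[-1,-3,0,0,0,0,0],[-1,0,1,2,0,0,0],[-1,0,1.2,4,0,0,0],[-1,0,1.2,4,0,0,0]]';python3 -m creep '[[-1,0,1.2,4,0,0,0],[-1,0,1.2,4,0,0,0],[-1,0,1.2,4,0,0,0],[-1,0,1.2,4,0,0,0],[-1,0,1.2,4,0,0,0],[-1,0,1.2,4,0,0,0],[-1,0,1.2,4,0,0,0],[-1,0,1.2,4,0,0,0]]'; python3 -m creep '[[-1,0,1.2,4,0,0,0],[-1,0,1.2,4,0,0,0],[-1,0,1.2,4,0,0,0],[-1,0,1.2,4,0,0,0],[-1,0,0,2,0,0,0],[-1,0,0,0,0,0,0],[-1,0,0,0,0,0,0],[-1,0,0,0,0,0,0]]'; python3 - <<'E'
from h import *
for n in("scene","top"):
  im=env.get_image(n);cv2.imwrite(f"pics/{n}12.png",cv2.resize(im[60:260,150:400,::-1],None,fx=3,fy=3,interpolation=cv2.INTER_CUBIC))
b=[475.4,-157,.183]
for n in("scene","top"):
  c=env.calibration(n)
  for th in (0,.05,.1): print(n,th,((proj(c,w(b,[edge(th,33),edge(th,-33)]))-[150,60])*3).ravel())
E
```

```text
clock: 18.6
tcp_pos: [409.9, -66.5, 222.2]
tool_rot: [[0.0, -0.983, -0.183], [0.0, -0.183, 0.983], [-1.0, -0.0, 0.0]]
wrist_force: [0.2, 1.6, 0.3]
grip_width: 0.1
clock: 19.4
tcp_pos: [256.2, 231.1, 222.5]
tool_rot: [[0.001, -0.983, -0.184], [0.0, -0.184, 0.983], [-1.0, -0.001, 0.0]]
wrist_force: [1.3, -0.5, -0.7]
grip_width: -0.2
clock: 20.2
tcp_pos: [177.0, 396.9, 222.2]
tool_rot: [[-0.0, -0.983, -0.183], [-0.001, -0.183, 0.983], [-1.0, 0.0, -0.001]]
wrist_force: [-0.9, 0.1, -0.5]
grip_width: 0.3
scene 0 [479.751 383.781 527.952 347.815]
scene 0.05 [480.01  375.98  528.35  340.299]
scene 0.1 [479.888 368.024 528.378 332.645]
top 0 [444.28  575.888 549.713 553.046]
top 0.05 [445.219 574.765 551.353 551.774]
top 0.1 [446.055 573.145 552.892 550.008]
```

View pics/scene12.png

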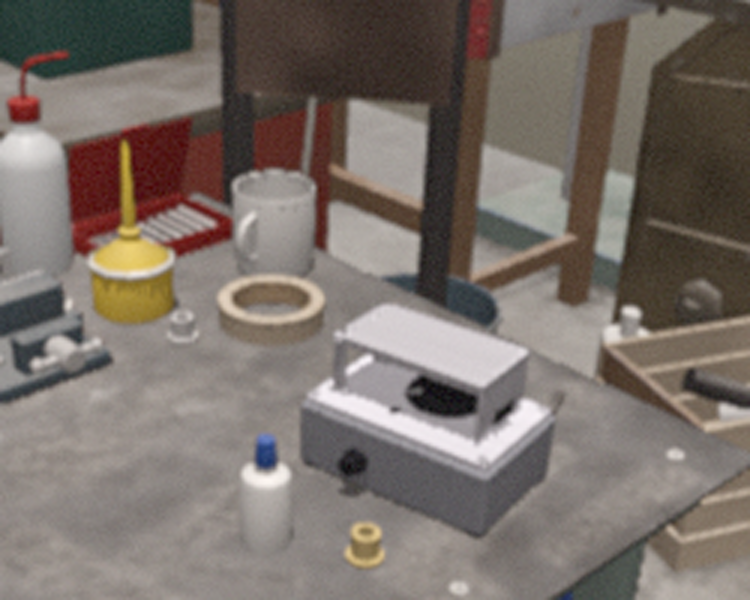

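View pics/top12.png

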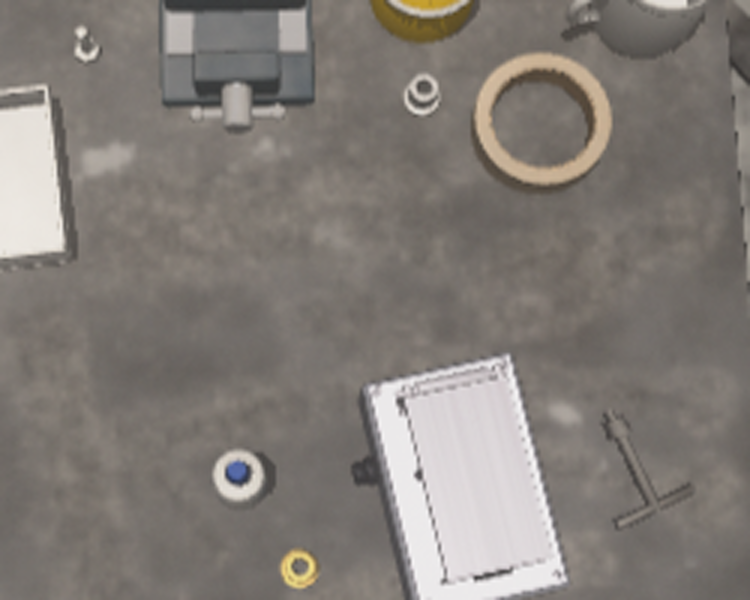

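```bash
python3 -c "
from cell import env
print(env.hand_in())"
```

```text
the job is handed in; nothing more can be done
None
```

The knob is at OFF and fully up, and the guard flap is fully closed. The job was handed in about 20 s into the 46 s limit.

**What I did:**
- I gripped the knob and pressed it down about 7 mm, with 8 N on the wrist.
- Held down, I turned it anticlockwise about 71° until the end stop pushed back at 0.37 N m. I then eased off slightly, raised it and let go.
- I pushed the flap over from behind with the shut fingers and pressed it down onto its stop, with about 27 N at the last reading. Then I moved the arm clear.

**Last checks:**
- **Knob:** seen from above before closing, the mark lay within about 1° of the dot, and the top of the knob measured about 97 mm high, its fully-up height. The knob was not checked again after the flap closed over it.
- **Flap:** the scene view matches an angle of 0 to within a few pixels. The top and wrist views agree less exactly but show it closed.
- **Small things:** the bottle, bush and chuck key appear at the same pixels as at the start.

**One oddity:** while I pushed the flap up from behind, the wrist showed an unexpected upward force of up to 17 N. I think a finger knuckle was resting on the flap's edge; after I raised the tool 15 mm, the next reading was near zero.

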